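Clear the lantern and square up the notebooks

ROBOT

A 6-joint arm with a two-finger parallel gripper is mounted at the origin on the work surface. World frame = base frame: x ahead of the robot, y to its left, z up, the work surface at z = 0. Lengths are in m, angles in rad, forces in N, time in s.
With the tool pointing down it reaches from about 0.275 to 0.75 m from the base axis. Payload 10.2 kg.
Tool frame: the origin (TCP) lies midway between the tips of the shut fingers; the grasp point (between the pads) lies 19 mm behind it; z points along the fingers, y is the line along which they close (so a half turn about z gives the same grasp; the last joint's range is limited). The gripper opens to 88 mm and grips with 3 to 60 N. Pads are 18 mm wide; open, the fingers measure 123 mm over their backs; the gripper's body (75 mm by 187 mm) begins 45 mm behind the grasp point.
Start: joints at [-1.389, 0.313, 1.498, -0, 1.331, -0.223], TCP at [0.207, -0.483, 0.239] pointing down, gripper open.
Joint ranges: [-2.94, 2.94], [-0.97, 2.17], [0.19, 2.56], [-1.23, 4.37], [0.02, 3.11], [-2.88, 2.88]. Speed limits (rad/s): [2.39, 2.39, 3.01, 3.14, 3.14, 3.14].

INTERFACE

Orientations are given as [roll, pitch, yaw] about the fixed x, y, z axes, in that order (R = Rz(yaw) Ry(pitch) Rx(roll)).
In Python, from rig import robot gives the robot as it stands.
- The arm moves only by the tool carry_out, never from a script. Its argument "commands" is a list that holds one entry, the list of rows, each a list of 5 numbers: the closure in counts, from 0 (fully open) to 255 (shut), then the shift along the tool's x, y, z in mm, then the turn about the tool's z in rad. A call has 1 to 10 rows; each row shifts and turns the commanded pose from where the row before left it, along the tool's axes as they then stand; what a row does not reach is not made up. A row lasts 1/10 s, in which the tool goes at most 50 mm and 8.59 degrees, less where a joint would pass 70% of its speed; a pose out of reach is approached as far as the arm can. A call is refused whole if a number of a shift passes 50 or a number of a turn 0.15, either way. A call with a gripper value outside its range is refused whole. The fingers move at their own pace and stop on an object; "grip_force" is the grip in N (left out, the last holds). Time passes only in rows, so rows that do not move let the fingers close. It gives the time, the measured TCP pose, the force, the opening and the grip force at its end, in the units of the state.
- robot.state(): the state, without advancing time (a new reading comes with each control period).
- robot.read_camera(name): name is "side" or "top"; returns (picture, depth): 400x640x3 uint8, blue, green, red; 400x640 float32, m along the optical axis (not along the pixel's ray), 0 where there is no reading.
- robot.camera_info(name): a dict with "fx", "fy", "cx", "cy" (pixels), "rvec" (rotation vector, rad) and "tvec" (3), from world to camera coordinates, as OpenCV has them. Camera axes: x right, y down, z forward; pixel columns grow to the right and rows downward; lengths in m; the calibration is good to about 2 mm. A picture is of the moment at which its call begins. camera_info takes no time and is no camera call.
- robot.sign_off(): hands the job in; it is judged then, once.
Trained networks look in the newest picture that a camera, given by its name, has taken for a name from the list of things; names that differ only in an ending like _2 or _b are one class to them, and where a whole thing is asked for, a point or a joint stands for the part that bears it (a point fixed in the world has none). Each returns a list of dicts, best first, with "conf" (0 to 1); they miss things now and then, are a little off and sometimes report something else, mostly with a low value. They report only what shows in the picture. A call takes as long as a camera call. They do not tell look-alikes from the thing itself.
- robot.find_in(query, camera): "at" ([x, y, z] in m, in world coordinates, good to about 4 mm: the middle of the surface that is visible of it).
- robot.outline_of(query, camera): "mask" (400x640 bool, what is visible of it).
The state is a dict: "clock": time; "joint_positions": joint angles; "joint_velocities": joint speeds; "tau": joint torques, N m; "ee_pos": TCP position; "tool_rot": TCP orientation; "ft_force": force on the tool from outside, world axes, zero at the start; "ft_torque": the same for the moment, N m; "width": finger opening in m; "finger_force": force on a finger pad.
Only numpy, scipy, OpenCV 4.12 (cv2) and the standard library are available. Lean on these libraries where they do the work, as an engineer would, in place of code of your own. Each camera call takes 0.05 s, during which the arm holds its last target. There are 200 camera calls.

TASK

The lantern is standing on the yellow notebook on the little pale-blue stand: first lift it off by its handle and stand it upright, wholly on the round cork mat. Then pile the notebooks on the stand: the blue one on the yellow one, and the white one on top, lying flat with their edges flush, leaving the yellow one where it lies. Set everything down gently rather than dropping it, and leave the cup, the headphones and the potted plant alone.

Things in the scene. Friction and masses are not known exactly. Their poses are not given: they have to be found in the camera images.
- stand: fixed low pale-blue stand, 110 mm (x) by 210 mm (y), 30 mm high, on the table; origin at the centre of its underside
- yellow_book: mustard-yellow slim hardcover notebook, 150 mm long, 62 mm wide, 20 mm thick, about 0.15 kg, lying flat; origin at the centre of its underside; z up, y along its 150 mm length, x across its 62 mm width. It starts on the stand's top, under the lantern
- blue_book: dark blue slim hardcover notebook, 150 mm long, 62 mm wide, 20 mm thick, about 0.15 kg, lying flat; origin at the centre of its underside; z up, y along its 150 mm length, x across its 62 mm width. It starts on the table
- white_book: white slim hardcover notebook, 150 mm long, 62 mm wide, 20 mm thick, about 0.15 kg, lying flat; origin at the centre of its underside; z up, y along its 150 mm length, x across its 62 mm width. It starts on the table
- lantern: small dark-green battery lantern, round, base 62 mm across, 115 mm high without its handle, 156 mm with it, about 0.3 kg, standing on the yellow notebook; origin at the centre of its underside, z up, y along the handle bar
- lantern_handle (a point): middle of the lantern's rigid wooden handle bar, 150 mm above the lantern's underside. The level bar is 12 mm wide (x), 12 mm high, 74 mm long (y), with 62 mm free between its two uprights and 29 mm of air between it and the lantern's top
- mat: round cork mat fixed on the table, 110 mm across, 6 mm thick; origin at the centre of its underside
- cup: beige cup without handle, 76 mm across, 90 mm high; a bystander; origin at the centre of its underside
- headphones: black headphones lying flat, about 190 by 212 mm, 42 mm high; a bystander; origin on the underside midway between the ear pads, headband towards +x
- plant: terracotta pot 108 mm across and 85 mm high, with leaves up to about 210 mm; a bystander; origin at the centre of its underside
Things that resemble listed ones, but are neither listed nor needed, are in the scene too. There is more than one size of the white_book; the job needs the smallest.

How it is judged:
On the way, in this order (a step that is already met when the one before it is completed fails the run):
1. the lantern stands upright on the cork mat, let go (horizontal distance between lantern and mat below 0.025 m and z of lantern in the frame of mat between 0.003 and 0.01 m and angle between lantern's own z axis and vertical below 0.06 rad and contact force between the fingers and lantern below 0.05 N and linear speed of lantern below 0.02 m/s), for 0.2 s.
2. the blue notebook lies squarely on the yellow one, let go (horizontal distance between blue_book and yellow_book below 0.008 m and angle between the y axis of blue_book and the y axis of yellow_book, either way round below 0.1 rad and z of blue_book in the frame of yellow_book between 0.016 and 0.024 m and angle between blue_book's own z axis and vertical below 0.06 rad and contact force between the fingers and blue_book below 0.05 N and linear speed of blue_book below 0.02 m/s), for 0.2 s.
At the end, for the whole second after the job is handed in: Lantern upright on the mat, centres within 25 mm. Blue notebook flat on yellow, white flat on blue, each centred within 8 mm and aligned within 0.1 rad (either way round) with the one below. Yellow flat on the stand within 25 mm of its start. All tilts under 0.06 rad, all released and at rest (horizontal distance between lantern and mat below 0.025 m and z of lantern in the frame of mat between 0.003 and 0.01 m and angle between each of lantern, blue_book, white_book, yellow_book's own z axis and vertical below 0.06 rad and horizontal distance between blue_book and yellow_book below 0.008 m and angle between the y axis of blue_book and the y axis of yellow_book, either way round below 0.1 rad and z of blue_book in the frame of yellow_book between 0.016 and 0.024 m and horizontal distance between white_book and blue_book below 0.008 m and angle between the y axis of white_book and the y axis of blue_book, either way round below 0.1 rad and z of white_book in the frame of blue_book between 0.016 and 0.024 m and distance of yellow_book from where it was at the start of the episode below 0.025 m and linear speed of each of lantern, yellow_book, blue_book, white_book below 0.02 m/s); the robot touches nothing.
It fails at once if the lantern or a notebook is dropped or knocked over: it moves faster than 0.45 m/s (a fall of about 10 mm) out of the fingers ((linear speed of lantern above 0.45 m/s and contact force between the fingers and lantern below 0.05 N) or (linear speed of yellow_book above 0.45 m/s and contact force between the fingers and yellow_book below 0.05 N) or (linear speed of blue_book above 0.45 m/s and contact force between the fingers and blue_book below 0.05 N) or (linear speed of white_book above 0.45 m/s and contact force between the fingers and white_book below 0.05 N)).
It fails at once if the lantern tips more than 0.6 rad (angle between lantern's own z axis and vertical above 0.6 rad).
It fails at once if a bystander is moved more than 20 mm or tipped (distance of any of cup, headphones, plant from where it was at the start of the episode above 0.02 m or angle between any of cup, headphones, plant's own z axis and vertical above 0.25 rad).
It also fails if it takes over 69 s, if anything falls off the work surface, if the arm or the gripper's body presses on something with over 40 N, if the wrist force passes 120 N, or if a joint passes its speed limit or range.

## Working session

There is one attempt and no reset: what is moved stays moved. The work goes in short steps, Python scripts to look and compute and a tool call to move; the robot and the scene stay as the last step left them, time stands still between calls to the robot, and variables do not carry over. Pictures are saved under pics/ and viewed, at most 10 in all, crops included, and the job is handed in when it is done.

Besides the shell and the picture viewer there is one more tool, called after "Emit:" by a JSON object that holds its "api" and its "payload", one argument or row to a line. carry_out: Moves the arm, as the interface text tells. Its arguments: {"type":"object","properties":{"commands":{"type":"array"},"grip_force":{"type":"number"}},"required":["commands"]}

```bash
mkdir -p pics; cat > h.py <<'E'
from rig import robot
import numpy as np, cv2
def cam(n):
    i=robot.camera_info(n); K=np.array([[i['fx'],0,i['cx']],[0,i['fy'],i['cy']],[0,0,1]]);R=cv2.Rodrigues(np.array(i['rvec'],float))[0];return K,R,np.array(i['tvec'],float).ravel()
def cloud(n,d):
    K,R,t=cam(n);v,u=np.mgrid[0:400,0:640]
    p=np.stack([(u-K[0,2])/K[0,0]*d,(v-K[1,2])/K[1,1]*d,d],-1)
    return (p-t)@R
E
python3 - <<'E'
from h import *
for n in('top','side'):
    p,d=robot.read_camera(n);cv2.imwrite(f'pics/{n}0.png',p);np.save(n+'0.npy',d)
    K,R,t=cam(n);print(n,-R.T@t,K[0,0])
    for q in ['lantern_handle','mat','yellow_book','blue_book','white_book','stand','cup','headphones','plant']:
        for r in robot.find_in(q,n):
            a=np.array(r['at']);c=K@(R@a+t);print(q,a.round(3),round(r['conf'],2),(c[:2]/c[2]).round())
print(robot.state())
E
```

```text
top [ 0.35135772 -0.10168289  1.27519364] 491.3137530520096
lantern_handle [ 0.544 -0.008  0.159] 0.75 [285. 204.]
mat [0.424 0.306 0.003] 0.84 [167. 259.]
yellow_book [ 0.545 -0.037  0.05 ] 0.84 [300. 211.]
yellow_book [0.526 0.044 0.027] 0.53 [269. 220.]
yellow_book [0.423 0.308 0.003] 0.33 [166. 260.]
blue_book [0.641 0.253 0.019] 0.66 [191. 176.]
white_book [ 0.54  -0.263  0.021] 0.91 [388. 216.]
white_book [ 0.339 -0.209  0.025] 0.56 [367. 295.]
white_book [ 0.3   -0.459  0.021] 0.56 [468. 312.]
white_book [ 0.543 -0.032  0.05 ] 0.2 [298. 212.]
stand [0.525 0.045 0.026] 0.74 [269. 220.]
cup [0.747 0.049 0.045] 0.75 [269. 135.]
headphones [ 0.763 -0.232  0.04 ] 0.68 [377. 131.]
plant [ 0.535 -0.483  0.164] 0.92 [492. 210.]
side [0.07117254 0.6865532  0.69668762] 366.47071120528216
lantern_handle [0.546 0.014 0.144] 0.65 [292. 216.]
mat [0.426 0.31  0.007] 0.67 [264. 351.]
mat [ 0.758 -0.199  0.028] 0.59 [277. 197.]
mat [0.723 0.057 0.064] 0.37 [234. 228.]
yellow_book [0.538 0.029 0.047] 0.8 [292. 248.]
blue_book [0.635 0.264 0.022] 0.65 [207. 296.]
white_book [ 0.4   -0.152  0.02
[... 319 characters left out ...]
joint_positions': array([-1.38943620e+00,  3.12908772e-01,  1.49770622e+00, -2.07080055e-05,
        1.33097722e+00, -2.23388647e-01]), 'joint_velocities': array([-1.58220176e-04, -3.48282147e-05, -1.12813128e-03,  2.38863611e-04,
       -4.36184195e-04, -1.49689741e-03]), 'tau': array([ 6.56651064e-04, -4.02109659e+01, -2.52414805e+01,  6.94221701e-02,
        3.18377232e-02, -1.33823337e-05]), 'ee_pos': array([ 0.20672975, -0.48259356,  0.23871334]), 'tool_rot': array([-3.14158863e+00,  1.97127859e-05,  4.04753692e-01]), 'ft_force': array([-1.01891219, -0.27234603,  0.55179464]), 'ft_torque': array([ 0.03737528, -0.0091348 ,  0.01165733]), 'finger_force': 0.0, 'width': 0.08843610356074366}
```

View pics/top0.png

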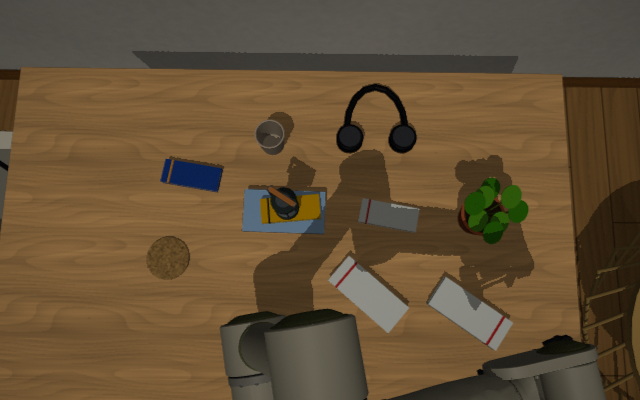

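View pics/side0.png

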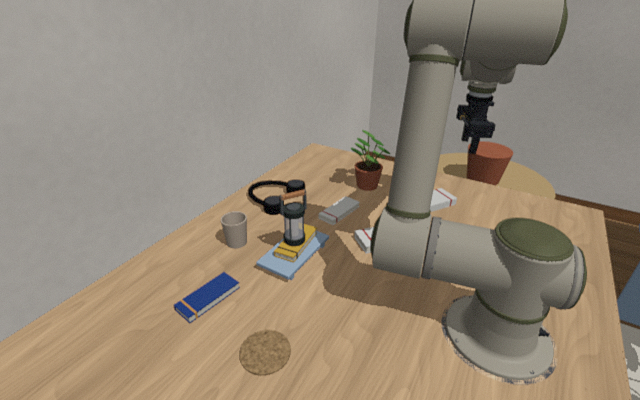

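The top view shows:
- Lantern at (285,203) on the yellow book (292,210) on the stand.
- Mat at (168,258) and blue book at (192,175).
- White candidates at (389,215), in the arm's shadow, (369,294) and (470,312). The first looks smallest.
- Cup at (270,134), headphones at (377,120) and plant at (490,210).

Next I'll measure the rectangles and take one close crop.

```bash
cat >> h.py <<'E'
def rect(P,m,zlo,zhi):
    q=P[m&(P[...,2]>zlo)&(P[...,2]<zhi)]
    (c,s,a)=cv2.minAreaRect((q[:,:2]*1000).astype(np.float32))
    if s[1]>s[0]: a+=90;s=s[::-1]
    a=(a+90)%180-90
    return np.round(c,1),np.round(s,1),round(float(a),1),np.median(q[:,2]).round(4),len(q)
E
python3 - <<'E'
from h import *
p,_=robot.read_camera('top');d=np.load('top0.npy');P=cloud('top',d)
for q in ['blue_book','white_book','yellow_book','stand','mat']:
    for r in robot.outline_of(q,'top'):
        if r['conf']<.45: continue
        m=r['mask'];z=np.median(P[m][:,2])
        print(q,round(r['conf'],2),rect(P,m,z-.006,z+.006),np.median(p[m],0))
# handle points
v,u=np.mgrid[0:400,0:640]
box=(u>255)&(u<325)&(v>175)&(v<235)
print('handle',rect(P,box,.185,.22)); print('lantern top',rect(P,box,.15,.18));print('yb',rect(P,box,.044,.056))
print('shadow table',np.median(p[235:245,370:410].reshape(-1,3),0),'lit',np.median(p[330:350,100:200].reshape(-1,3),0))
a=cv2.resize(p[170:250,235:325],None,fx=4.4,fy=4.4,interpolation=2);b=cv2.resize(p[175:255,345:435],None,fx=4.4,fy=4.4,interpolation=2)
cv2.imwrite('pics/crop.png',np.hstack([a,b]))
E
```

```text
blue_book 0.78 (array([644.3, 254.3]), array([150.7,  62.7]), 80.6, np.float64(0.019), 1301) [80. 34. 11.]
blue_book 0.73 (array([426.3, 304.5]), array([109.9, 107.3]), -19.4, np.float64(0.0049), 1391) [37. 70. 94.]
white_book 0.86 (array([ 544.1, -263.7]), array([149.7,  63. ]), 80.0, np.float64(0.0188), 1341) [78. 83. 83.]
white_book 0.77 (array([ 342.7, -209.6]), array([197.9,  82.2]), 49.7, np.float64(0.025), 2530) [134. 141. 141.]
white_book 0.56 (array([ 298.1, -463.9]), array([199.2,  83. ]), 55.8, np.float64(0.0248), 2654) [128. 136. 135.]
yellow_book 0.78 (array([553.2, -10.2]), array([149.2,  62.5]), -83.9, np.float64(0.049), 856) [  0.  94. 131.]
stand 0.77 (array([549.2,   7.5]), array([210.4, 110.5]), 88.8, np.float64(0.0288), 1754) [126. 107.  87.]
stand 0.49 (array([ 804.6, -229.2]), array([207.9, 185.1]), -89.1, np.float64(0.0386), 910) [12. 14. 16.]
mat 0.7 (array([426.7, 304.9]), array([108.5, 108. ]), -17.3, np.float64(0.0049), 1411) [37. 70. 94.]
handle (array([554.5,  -2. ]), array([74.7, 12.6]), 57.4, np.float64(0.2045), 197)
lantern top (array([554.2,  -2.2]), array([60.9, 60.9]), 17.1, np.float64(0.1599), 423)
yb (array([553.2, -10.2]), array([149.7,  62.5]), -83.9, np.float64(0.0491), 894)
shadow table [33. 56. 76.] lit [ 52.  87. 116.]
```

View pics/crop.png

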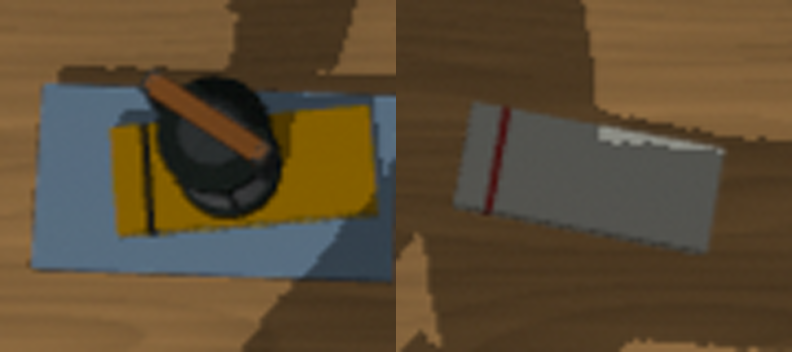

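Left crop: the handle bar runs from (150,80) to (268,155) over the yellow book. Right crop: the white book with a red band, 150 x 63 mm and partly sunlit white. That makes (389,215) the right one; the other two are 198 x 82 mm.

```bash
cat >> h.py <<'E'
def go(x,y,z,yaw_deg):
    s=robot.state();p=s['ee_pos'];yaw=s['tool_rot'][2];w=np.radians(yaw_deg)
    e=(w-yaw+np.pi/2)%np.pi-np.pi/2; f=yaw+e
    D=(np.array([x,y,z])-p)*1000
    print('at',p.round(4),'yaw',yaw.round(4),'TURN',round(-e,3),'then SHIFT',np.round([D[0]*np.cos(f)+D[1]*np.sin(f),D[0]*np.sin(f)-D[1]*np.cos(f),-D[2]],1),'q6',s['joint_positions'][5].round(2),'F',s['ft_force'].round(1),'w',round(s['width'],4),s['finger_force'],'t',s['clock'])
E
python3 -c "
from h import *
go(.5545,-.002,.235,57.4)"
```

```text
at [ 0.2068 -0.4826  0.2387] yaw 0.4048 TURN -0.597 then SHIFT [592.2  34.    3.7] q6 -0.22 F [ 0.   0.1 -0.2] w 0.0883 0.0 t 1.3
```

Emit:
{"api": "carry_out", "payload": {
  "commands": [
    [[0,0,0,0,-0.149],[0,0,0,0,-0.149],[0,0,0,0,-0.149],[0,0,0,0,-0.149],[0,40,2,0,0],[0,40,2,0,0],[0,40,2,0,0],[0,40,2,0,0],[0,40,2,0,0],[0,40,2,0,0]]
  ],
  "grip_force": 20
}}

```text
clock: 2.3
ee_pos: [0.3471, -0.2856, 0.2389]
tool_rot: [3.141, 0.0, 1.001]
ft_force: [0.9, -0.5, -1.1]
width: 0.0885
finger_force: 0.0
```

Emit:
{"api": "carry_out", "payload": {
  "commands": [
    [[0,40,2,0,0],[0,40,2,0,0],[0,40,2,0,0],[0,40,2,0,0],[0,40,2,0,0],[0,40,3,0,0],[0,40,3,0,0],[0,40,3,0,0],[0,32,3,0,0],[0,0,0,0,0]]
  ]
}}

```text
clock: 3.3
ee_pos: [0.5561, 0.0002, 0.2383]
tool_rot: [-3.141, -0.001, 1.004]
ft_force: [-0.1, -0.8, 0.1]
width: 0.0881
finger_force: 0.0
```

```bash
python3 -c "
from h import *
go(.5545,-.002,.181,57.4)"
```

```text
at [5.561e-01 2.000e-04 2.383e-01] yaw 1.0044 TURN 0.003 then SHIFT [-2.7 -0.1 57.3] q6 0.36 F [-0.1 -0.8  0.1] w 0.0881 0.0 t 3.3
```

Emit:
{"api": "carry_out", "payload": {
  "commands": [
    [[0,-3,0,20,0],[0,0,0,20,0],[0,0,0,12,0],[0,0,0,5,0],[0,0,0,0,0],[255,0,0,0,0],[255,0,0,0,0],[255,0,0,0,0],[255,0,0,0,0],[255,0,0,0,0]]
  ]
}}

```text
clock: 4.3
ee_pos: [0.5533, -0.0051, 0.1819]
tool_rot: [3.141, -0.0, 1.001]
ft_force: [-0.1, 0.1, 0.4]
width: 0.0505
finger_force: 0.0
```

Emit:
{"api": "carry_out", "payload": {
  "commands": [
    [[255,0,0,0,0],[255,0,0,0,0],[255,0,0,0,0],[255,0,0,0,0]]
  ]
}}

```text
clock: 4.7
ee_pos: [0.5532, -0.005, 0.1817]
tool_rot: [-3.142, 0.0, 1.001]
ft_force: [-0.6, 0.6, -0.5]
width: 0.0183
finger_force: 0.0
```

Emit:
{"api": "carry_out", "payload": {
  "commands": [
    [[255,0,0,0,0],[255,0,0,0,0],[255,0,0,0,0]]
  ]
}}

```text
clock: 5.0
ee_pos: [0.5532, -0.005, 0.1817]
tool_rot: [-3.141, 0.0, 1.001]
ft_force: [-1.0, 0.4, 0.6]
width: 0.0118
finger_force: 20.0
```

Emit:
{"api": "carry_out", "payload": {
  "commands": [
    [[255,0,0,-5,0],[255,0,0,-15,0],[255,0,0,-20,0],[255,0,0,-20,0],[255,0,0,-10,0],[255,0,0,0,0]]
  ]
}}

```text
clock: 5.6
ee_pos: [0.5536, -0.0051, 0.2528]
tool_rot: [3.14, -0.001, 1.001]
ft_force: [0.5, 0.2, -2.8]
width: 0.0115
finger_force: 20.0
```

```bash
python3 -c "
from h import *
p,d=robot.read_camera('side');cv2.imwrite('pics/s1.png',p[100:400,100:500])
P=cloud('top',robot.read_camera('top')[1])
go(.4265,.305,.200,57.4)"
```

```text
at [ 0.5529 -0.005   0.2508] yaw 1.0007 TURN -0.001 then SHIFT [ 193.1 -273.6   50.8] q6 0.35 F [-0.   0.6 -3. ] w 0.0117 19.996595196425915 t 5.7
```

View pics/s1.png

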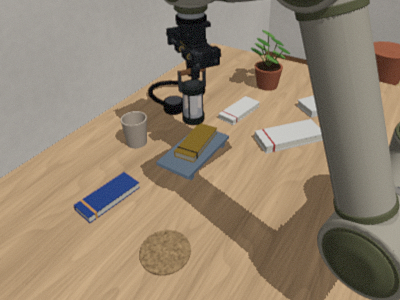

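The lantern hangs upright at (193,105) in the crop, and the yellow book is still on the stand. Next it goes to the mat.

Emit:
{"api": "carry_out", "payload": {
  "commands": [
    [[255,10,-14,0,0],[255,22,-32,0,0],[255,24,-35,0,0],[255,24,-35,0,0],[255,24,-35,0,0],[255,24,-35,10,0],[255,24,-35,20,0],[255,20,-30,25,0],[255,10,-15,25,0],[255,8,-7,15,0]]
  ]
}}

```text
clock: 6.7
ee_pos: [0.4228, 0.304, 0.1543]
tool_rot: [-3.139, 0.003, 1.003]
ft_force: [0.3, -0.1, -3.6]
width: 0.0115
finger_force: 20.0
```

Emit:
{"api": "carry_out", "payload": {
  "commands": [
    [[255,0,0,0,0],[255,0,0,0,0],[255,0,0,0,0]]
  ]
}}

```text
clock: 7.0
ee_pos: [0.4263, 0.302, 0.1576]
tool_rot: [3.141, -0.001, 1.0]
ft_force: [-0.2, 0.6, -1.9]
width: 0.0115
finger_force: 20.0
```

```bash
python3 -c "
from h import *
P=cloud('top',robot.read_camera('top')[1])
go(.4247,.3022,.138,57.4)"
```

```text
at [0.4263 0.3019 0.1576] yaw 1.0 TURN -0.002 then SHIFT [-0.6 -1.5 19.6] q6 0.96 F [ 0.5  0.3 -1.8] w 0.0116 20.000720098614693 t 7.05
```

Emit:
{"api": "carry_out", "payload": {
  "commands": [
    [[255,0,-1,8,0],[255,0,0,6,0],[255,0,0,3,0],[255,0,0,1,0],[255,0,0,0,0],[255,0,0,0,0]]
  ]
}}

```text
clock: 7.65
ee_pos: [0.4252, 0.3028, 0.1389]
tool_rot: [3.141, -0.0, 1.001]
ft_force: [0.3, 0.2, -1.5]
width: 0.0118
finger_force: 20.0
```

Emit:
{"api": "carry_out", "payload": {
  "commands": [
    [[255,0,0,0.5,0],[255,0,0,0.5,0],[255,0,0,0,0],[255,0,0,0,0]]
  ]
}}

```text
clock: 8.05
ee_pos: [0.4251, 0.3028, 0.1378]
tool_rot: [3.142, -0.0, 1.001]
ft_force: [0.2, -0.9, -2.2]
width: 0.0117
finger_force: 20.0
```

Emit:
{"api": "carry_out", "payload": {
  "commands": [
    [[255,0,0,0.5,0],[255,0,0,0.5,0],[255,0,0,0,0],[255,0,0,0,0]]
  ]
}}

```text
clock: 8.45
ee_pos: [0.4256, 0.3029, 0.1377]
tool_rot: [3.14, -0.001, 1.001]
ft_force: [-1.6, -1.0, 6.3]
width: 0.0116
finger_force: 20.0
```

Emit:
{"api": "carry_out", "payload": {
  "commands": [
    [[220,0,0,0,0],[180,0,0,0,0],[120,0,0,0,0],[60,0,0,0,0],[0,0,0,0,0],[0,0,0,0,0],[0,0,0,0,0]]
  ]
}}

```text
clock: 9.15
ee_pos: [0.4251, 0.3028, 0.1367]
tool_rot: [-3.142, -0.0, 1.001]
ft_force: [-1.3, -0.1, 0.0]
width: 0.0581
finger_force: 0.0
```

Emit:
{"api": "carry_out", "payload": {
  "commands": [
    [[0,0,0,-10,0],[0,0,0,-25,0],[0,0,0,-35,0],[0,0,0,-35,0],[0,0,0,0,0]]
  ]
}}

```text
clock: 9.65
ee_pos: [0.4265, 0.3035, 0.2469]
tool_rot: [3.137, -0.007, 1.001]
ft_force: [-0.4, -0.7, -0.6]
width: 0.0881
finger_force: 0.0
```

```bash
python3 -c "
from h import *
p,d=robot.read_camera('side');cv2.imwrite('pics/s2.png',p[100:400,100:500])
go(.6443,.2543,.150,80.6)"
```

```text
at [0.4257 0.3031 0.2441] yaw 1.0009 TURN -0.406 then SHIFT [-12.4 223.6  94.1] q6 0.96 F [-0.5 -0.  -0.5] w 0.0881 0.0 t 9.7
```

View pics/s2.png

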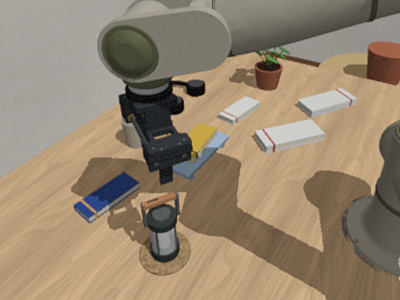

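The lantern stands upright, centred on the mat at (163,245), and is released. The blue book is next.

Emit:
{"api": "carry_out", "payload": {
  "commands": [
    [[0,0,0,0,-0.14],[0,0,0,0,-0.14],[0,0,0,0,-0.126],[0,-2,40,0,0],[0,-2,40,0,0],[0,-2,40,0,0],[0,-3,40,20,0],[0,-3,40,40,0],[0,0,23,40,0],[0,0,0,40,0]]
  ]
}}

```text
clock: 10.7
ee_pos: [0.64, 0.2541, 0.1028]
tool_rot: [-3.14, 0.001, 1.405]
ft_force: [-0.3, 0.4, -0.5]
width: 0.0882
finger_force: 0.0
```

Emit:
{"api": "carry_out", "payload": {
  "commands": [
    [[0,0,0,30,0],[0,0,0,0,0],[0,0,0,0,0]]
  ]
}}

```text
clock: 11.0
ee_pos: [0.6385, 0.2557, 0.0768]
tool_rot: [-3.141, 0.0, 1.407]
ft_force: [0.1, -0.1, 1.4]
width: 0.0884
finger_force: 0.0
```

```bash
python3 -c "
from h import *
go(.6443,.2543,.004,80.6)"
```

```text
at [0.6385 0.2557 0.0768] yaw 1.4069 TURN 0.0 then SHIFT [-0.4  5.9 72.8] q6 0.37 F [ 0.1 -0.1  1.4] w 0.0884 0.0 t 11.0
```

Emit:
{"api": "carry_out", "payload": {
  "commands": [
    [[0,0,6,10,0],[0,0,0,25,0],[0,0,0,22,0],[0,0,0,12,0],[0,0,0,3,0],[0,0,0,0,0],[255,0,0,0,0],[255,0,0,0,0],[255,0,0,0,0],[255,0,0,0,0]]
  ]
}}

```text
clock: 12.0
ee_pos: [0.6446, 0.2547, 0.0049]
tool_rot: [3.141, -0.0, 1.407]
ft_force: [0.0, 0.8, 1.5]
width: 0.0621
finger_force: 20.0
```

Emit:
{"api": "carry_out", "payload": {
  "commands": [
    [[255,0,0,0,0],[255,0,0,0,0],[255,0,0,0,0]]
  ]
}}

```text
clock: 12.3
ee_pos: [0.6447, 0.2547, 0.0049]
tool_rot: [3.141, -0.0, 1.407]
ft_force: [-0.7, -0.4, 5.9]
width: 0.0618
finger_force: 20.0
```

Emit:
{"api": "carry_out", "payload": {
  "commands": [
    [[255,0,0,-5,0],[255,0,0,-20,0],[255,0,0,-30,0],[255,0,0,-35,0],[255,0,0,-30,0],[255,0,0,0,0],[255,0,0,0,0]]
  ],
  "grip_force": 30
}}

```text
clock: 13.0
ee_pos: [0.6442, 0.2546, 0.1237]
tool_rot: [-3.141, 0.0, 1.407]
ft_force: [-0.6, -0.6, -2.0]
width: 0.0619
finger_force: 30.0
```

```bash
python3 - <<'E'
from h import *
p,d=robot.read_camera('top');P=cloud('top',d);cv2.imwrite('pics/t2.png',p)
x=P[...,0];y=P[...,1];near=(abs(x-.553)<.1)&(abs(y+.01)<.12)
r=rect(P,near,.043,.056);print('yellow',r)
near=(abs(x-.644)<.1)&(abs(y-.255)<.12);b=rect(P,near,.10,.14);print('blue held',b)
go(r[0][0]/1000,r[0][1]/1000,.1,r[2])
E
```

```text
yellow (array([553.3, -10.1]), array([149.9,  62.3]), -84.3, np.float64(0.0489), 1426)
blue held (array([643.7, 213.9]), array([75. , 71.6]), -10.2, np.float64(0.1371), 674)
at [0.6437 0.2545 0.1225] yaw 1.4067 TURN -0.264 then SHIFT [-254.3 -116.3   22.5] q6 0.37 F [ 0.3  0.  -1.9] w 0.0617 29.996758103370667 t 13.05
```

View pics/t2.png

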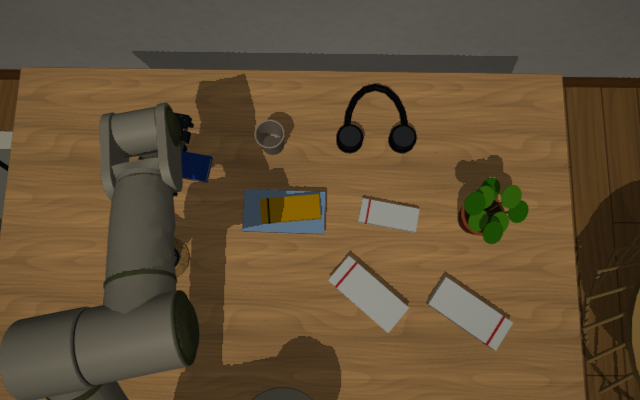

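The yellow book lies fully visible at (290,209), unmoved, and the blue one is held at (195,165). The path to the stand is clear.

Emit:
{"api": "carry_out", "payload": {
  "commands": [
    [[255,0,0,0,-0.13],[255,0,0,0,-0.134],[255,-20,-9,0,0],[255,-35,-16,0,0],[255,-40,-18,0,0],[255,-40,-18,0,0],[255,-40,-18,0,0],[255,-40,-18,5,0],[255,-28,-13,10,0],[255,-11,-6,10,0]]
  ]
}}

```text
clock: 14.05
ee_pos: [0.5529, -0.0118, 0.0976]
tool_rot: [-3.139, -0.001, 1.668]
ft_force: [0.2, 0.2, -1.1]
width: 0.0616
finger_force: 30.0
```

Emit:
{"api": "carry_out", "payload": {
  "commands": [
    [[255,0,0,0,0],[255,0,0,0,0],[255,0,0,0,0]]
  ]
}}

```text
clock: 14.35
ee_pos: [0.5548, -0.0084, 0.0995]
tool_rot: [3.141, -0.0, 1.672]
ft_force: [-0.3, -1.2, -0.9]
width: 0.0616
finger_force: 30.0
```

```bash
python3 -c "
from h import *
go(.5533,-.0099,.055,95.8)"
```

```text
at [ 0.5548 -0.0084  0.0995] yaw 1.6724 TURN 0.0 then SHIFT [-1.3 -1.7 44.5] q6 -0.33 F [-0.3 -1.2 -0.9] w 0.0616 29.996725916862488 t 14.35
```

Emit:
{"api": "carry_out", "payload": {
  "commands": [
    [[255,-1.3,-1.7,10,0],[255,0,0,15,0],[255,0,0,12,0],[255,0,0,5,0],[255,0,0,1,0],[255,0,0,0,0],[255,0,0,0,0]]
  ]
}}

```text
clock: 15.05
ee_pos: [0.5532, -0.0112, 0.0569]
tool_rot: [3.141, 0.0, 1.671]
ft_force: [0.8, -0.3, -0.9]
width: 0.0616
finger_force: 30.0
```

Emit:
{"api": "carry_out", "payload": {
  "commands": [
    [[255,0,0,0.5,0],[255,0,0,0.5,0],[255,0,0,0,0],[255,0,0,0,0]]
  ]
}}

```text
clock: 15.45
ee_pos: [0.5529, -0.0111, 0.0555]
tool_rot: [3.142, 0.0, 1.671]
ft_force: [-0.1, 1.2, -1.1]
width: 0.0618
finger_force: 30.0
```

Emit:
{"api": "carry_out", "payload": {
  "commands": [
    [[255,1,0,0.5,0],[255,0,0,0.5,0],[255,0,0,0,0],[255,0,0,0,0]]
  ]
}}

```text
clock: 15.85
ee_pos: [0.5528, -0.0101, 0.0549]
tool_rot: [3.141, 0.0, 1.671]
ft_force: [-3.1, 1.0, 6.1]
width: 0.0617
finger_force: 30.0
```

Contact has been made, so I'll release and go up.

Emit:
{"api": "carry_out", "payload": {
  "commands": [
    [[80,0,0,0,0],[50,0,0,0,0],[0,0,0,0,0],[0,0,0,0,0],[0,0,0,0,0],[0,0,0,-10,0],[0,0,0,-25,0],[0,0,0,-35,0],[0,0,0,-30,0],[0,0,0,0,0]]
  ]
}}

```text
clock: 16.85
ee_pos: [0.5545, -0.0105, 0.1591]
tool_rot: [3.134, 0.003, 1.671]
ft_force: [0.7, -0.1, -0.2]
width: 0.0883
finger_force: 0.0
```

```bash
python3 -c "
from h import *
go(.5441,-.2637,.1,80.0)"
```

```text
at [ 0.5545 -0.0105  0.1591] yaw 1.6709 TURN 0.275 then SHIFT [-251.2   33.8   59.1] q6 -0.33 F [ 0.7 -0.1 -0.2] w 0.0883 0.0 t 16.85
```

Emit:
{"api": "carry_out", "payload": {
  "commands": [
    [[0,0,0,0,0.14],[0,0,0,0,0.135],[0,-30,4,0,0],[0,-40,5,0,0],[0,-40,5,0,0],[0,-40,5,0,0],[0,-40,5,10,0],[0,-40,5,25,0],[0,-21,4,25,0],[0,0,0,0,0]]
  ]
}}

```text
clock: 17.85
ee_pos: [0.5395, -0.2645, 0.0907]
tool_rot: [-3.136, -0.003, 1.392]
ft_force: [-0.5, 1.1, -0.3]
width: 0.0884
finger_force: 0.0
```

Emit:
{"api": "carry_out", "payload": {
  "commands": [
    [[0,0,0,0,0],[0,0,0,0,0]]
  ]
}}

```text
clock: 18.05
ee_pos: [0.5421, -0.2621, 0.0956]
tool_rot: [3.14, 0.0, 1.397]
ft_force: [0.5, 0.5, 0.2]
width: 0.0881
finger_force: 0.0
```

```bash
python3 - <<'E'
from h import *
p,d=robot.read_camera('top');P=cloud('top',d);cv2.imwrite('pics/t3.png',p)
x=P[...,0];y=P[...,1]
print('blue',rect(P,(abs(x-.553)<.1)&(abs(y+.01)<.12),.063,.08))
print('yel',rect(P,(abs(x-.553)<.1)&(abs(y+.01)<.12),.042,.058))
go(.5441,-.2637,.0045,80.0)
E
```

```text
blue (array([553.1,  -9.9]), array([150.3,  63.5]), -84.4, np.float64(0.0689), 1474)
yel (array([522.8, -16.3]), array([143.1,   2.2]), -84.3, np.float64(0.0527), 48)
at [ 0.5422 -0.2621  0.0957] yaw 1.3973 TURN 0.001 then SHIFT [-1.3  2.2 91.2] q6 -0.47 F [-0.5  0.7 -1. ] w 0.088 0.0 t 18.1
```

View pics/t3.png

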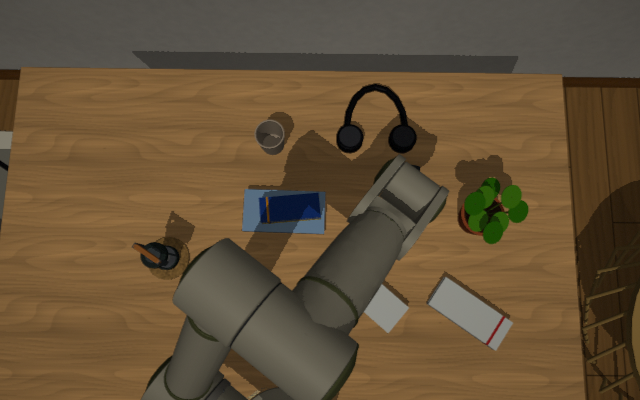

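The blue book lies flush on yellow at (290,207), with its centre within 0.5 mm. The lantern stands on the mat at (160,257). Now I'll grasp the white book.

Emit:
{"api": "carry_out", "payload": {
  "commands": [
    [[0,-1.3,2.2,15,0],[0,0,0,30,0],[0,0,0,25,0],[0,0,0,15,0],[0,0,0,6,0],[0,0,0,0,0],[255,0,0,0,0],[255,0,0,0,0],[255,0,0,0,0],[255,0,0,0,0]]
  ]
}}

```text
clock: 19.1
ee_pos: [0.5438, -0.2649, 0.0041]
tool_rot: [3.14, 0.001, 1.396]
ft_force: [0.4, 0.9, 2.5]
width: 0.0617
finger_force: 30.0
```

Emit:
{"api": "carry_out", "payload": {
  "commands": [
    [[255,0,0,0,0],[255,0,0,0,0],[255,0,0,0,0]]
  ]
}}

```text
clock: 19.4
ee_pos: [0.5438, -0.2649, 0.004]
tool_rot: [3.141, 0.0, 1.396]
ft_force: [-0.1, 0.7, 5.8]
width: 0.0615
finger_force: 30.0
```

Emit:
{"api": "carry_out", "payload": {
  "commands": [
    [[255,0,0,-5,0],[255,0,0,-20,0],[255,0,0,-30,0],[255,0,0,-35,0],[255,0,0,-30,0],[255,0,0,0,0],[255,0,0,0,0]]
  ]
}}

```text
clock: 20.1
ee_pos: [0.5431, -0.2645, 0.1227]
tool_rot: [-3.141, -0.0, 1.396]
ft_force: [-0.2, -0.4, -1.6]
width: 0.062
finger_force: 30.0
```

```bash
python3 -c "
from h import *
go(.5531,-.0099,.110,95.7)"
```

```text
at [ 0.5431 -0.2645  0.1227] yaw 1.3958 TURN -0.275 then SHIFT [252.3  35.2  12.7] q6 -0.47 F [-0.2 -0.4 -1.6] w 0.062 29.9988055229187 t 20.1
```

Emit:
{"api": "carry_out", "payload": {
  "commands": [
    [[255,0,0,0,-0.14],[255,0,0,0,-0.135],[255,20,3,0,0],[255,35,5,0,0],[255,40,5,0,0],[255,40,6,0,0],[255,40,6,0,0],[255,40,5,0,0],[255,26,3,5,0],[255,10,2,5,0]]
  ]
}}

```text
clock: 21.1
ee_pos: [0.552, -0.0081, 0.112]
tool_rot: [-3.139, -0.001, 1.671]
ft_force: [0.3, -0.7, -2.4]
width: 0.0616
finger_force: 30.0
```

Emit:
{"api": "carry_out", "payload": {
  "commands": [
    [[255,0,0,0,0],[255,0,0,0,0],[255,0,0,0,0]]
  ]
}}

```text
clock: 21.4
ee_pos: [0.5532, -0.0125, 0.1133]
tool_rot: [-3.141, 0.0, 1.669]
ft_force: [-0.5, 0.8, -2.1]
width: 0.0614
finger_force: 30.0
```

```bash
python3 -c "
from h import *
go(.5531,-.0111,.074,95.7)"
```

```text
at [ 0.5532 -0.0125  0.1133] yaw 1.6688 TURN -0.001 then SHIFT [ 1.4 -0.  39.3] q6 -0.33 F [-0.5  0.8 -2.1] w 0.0614 29.998751878738403 t 21.4
```

Emit:
{"api": "carry_out", "payload": {
  "commands": [
    [[255,1.4,0,10,0],[255,0,0,14,0],[255,0,0,10,0],[255,0,0,3,0],[255,0,0,1,0],[255,0,0,0,0],[255,0,0,0,0]]
  ]
}}

```text
clock: 22.1
ee_pos: [0.5534, -0.0101, 0.0759]
tool_rot: [3.141, 0.0, 1.671]
ft_force: [0.3, 0.4, -2.2]
width: 0.0619
finger_force: 30.0
```

Emit:
{"api": "carry_out", "payload": {
  "commands": [
    [[255,0,0,0.5,0],[255,0,0,0.5,0],[255,0,0,0,0],[255,0,0,0,0]]
  ]
}}

```text
clock: 22.5
ee_pos: [0.5531, -0.01, 0.0744]
tool_rot: [3.142, -0.0, 1.671]
ft_force: [-0.3, 0.6, -1.3]
width: 0.0618
finger_force: 30.0
```

Emit:
{"api": "carry_out", "payload": {
  "commands": [
    [[255,-1,0,0.5,0],[255,0,0,0.5,0],[255,0,0,0,0],[255,0,0,0,0]]
  ]
}}

```text
clock: 22.9
ee_pos: [0.5533, -0.011, 0.0741]
tool_rot: [3.141, 0.0, 1.671]
ft_force: [-2.9, 1.4, 5.8]
width: 0.0618
finger_force: 30.0
```

Emit:
{"api": "carry_out", "payload": {
  "commands": [
    [[80,0,0,0,0],[50,0,0,0,0],[0,0,0,0,0],[0,0,0,0,0],[0,0,0,0,0],[0,0,0,-10,0],[0,0,0,-25,0],[0,0,0,-35,0],[0,0,0,-30,0],[0,0,0,0,0]]
  ]
}}

```text
clock: 23.9
ee_pos: [0.5549, -0.0114, 0.1781]
tool_rot: [3.134, 0.003, 1.671]
ft_force: [-0.3, 0.7, -0.2]
width: 0.0882
finger_force: 0.0
```

Emit:
{"api": "carry_out", "payload": {
  "commands": [
    [[0,-40,0,0,0],[0,-40,0,0,0],[0,-40,0,0,0],[0,-40,0,0,0],[0,-40,0,0,0],[0,-40,0,0,0],[0,0,0,0,0],[0,0,0,0,0],[0,0,0,0,0]]
  ]
}}

```text
clock: 24.8
ee_pos: [0.5771, -0.2487, 0.1732]
tool_rot: [-3.141, -0.001, 1.672]
ft_force: [-0.0, 0.3, -0.1]
width: 0.0882
finger_force: 0.0
```

```bash
python3 - <<'E'
from h import *
p,d=robot.read_camera('top');P=cloud('top',d)
x=P[...,0];y=P[...,1];n=(abs(x-.553)<.1)&(abs(y+.01)<.12)
print('white',rect(P,n,.083,.1))
print('lantern',rect(P,(abs(x-.426)<.06)&(abs(y-.305)<.06),.1,.135))
s,_=robot.read_camera('side');cv2.imwrite('pics/s4.png',s[100:400,100:500])
E
```

```text
white (array([553.2, -10. ]), array([149.9,  62.8]), -84.1, np.float64(0.0889), 1522)
lantern (array([427.1, 304.2]), array([61.7, 61.1]), -76.7, np.float64(0.1158), 453)
```

View pics/s4.png

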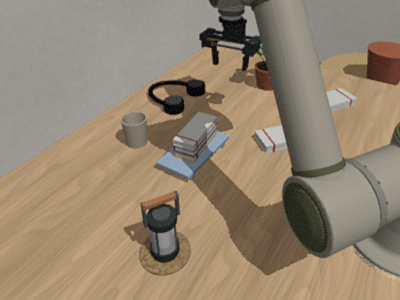

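The pile is flush on the stand at (195,137), the lantern stands on the mat at (163,245), and the arm is clear.

```bash
python3 -c "
from h import *
print(robot.sign_off())"
```

```text
the job is handed in; nothing more can be done
None
```

The job is handed in, though no verdict came back: the lantern stands upright on the cork mat, about 1 mm off centre, and the blue and white notebooks lie on the unmoved yellow one with centres within 0.5 mm.

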